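# Set a steam regulator's damping dial by clicks and cap it

### The job

Set the damping dial on top of the steam regulator: turn it clockwise until the needle just closes on its seat, without forcing it past that stop, then back it off exactly five clicks anticlockwise. Then put the brass dust cap over the dial, set down gently and fully home on the regulator's head, and leave the other parts on the bench where they are.

Things in the scene. Friction and masses are not known exactly. Their poses are not given: they have to be found in the camera images.
- regulator: Cast-iron steam regulator, fixed to the bench in a steel cradle. Origin: bench level under the dial axis, z up. Pipe along y: two flanges, diameter 96, outer faces 93 mm to +y and -y, up to 108 mm high. Above: bolted round diaphragm case, diameter 122, up to 136 mm high; yoke pillars out to 34 mm at +y and -y; round head, diameter 72, from 185 to 203 mm, with spigot and dial on it.
- dial_centre (a point): Centre of the dial's top face, on its vertical axis, fixed to the regulator (does not turn). The dial: round, finely knurled black knob without marks, diameter 36, 26 mm tall, from 213 to 239 mm above the bench, over a steel spigot of diameter 44 (203 to 211 mm). Clockwise from above closes the needle. 24 clicks a turn (15 degrees each). It starts 4 to 9 clicks open, which cannot be seen.
- dial_foot (a point): Centre of the dial's underside, fixed to the regulator, 26 mm below dial_centre. Feel of the dial: about 0.1 N m from click to click, first against the turn, past half way along with it; let go, it settles in the nearest click. The needle meets its seat at a click: just past it the torque jumps to about 0.25 N m, then rises; about 0.5 N m (3/4 click past) hurts the seat; let go, it springs back to closed. Other stop: 12 clicks open.
- stem_mark (a point): Centre of the steel collar (diameter 22, 5 mm thick) on the valve stem between the yoke pillars, 160 mm above the bench. The dial's fine thread raises it only 0.05 mm a click as the needle opens, far less than the reading error of about 1 mm.
- stem_closed (a point): Point fixed to the regulator, z up, where stem_mark lies when the needle just closes on its seat. Height of stem_mark above it: 0.05 mm per click open.
- cap_seat (a point): Centre of the head's flat top face (the shoulder), 203 mm above the bench on the dial axis, fixed to the regulator, z up. The cap's rim rests on this face, around the spigot, diameter 44, 8 mm high.
- cap: Turned brass dust cap: a plain round cup, outside diameter 54, 45 mm tall, standing mouth down on the bench. Origin: centre of its open rim; z towards the closed end. Wall 3 mm (bore 48), closed end 4 mm thick, so 41 mm deep inside; the dial stands 36 mm above cap_seat. About 0.15 to 0.3 kg; its yaw does not matter.
- diaphragms: Bystander: stack of copper diaphragm discs, diameter 100, 6 mm high, lying on the bench; origin under its centre.
- spindle: Bystander: steel pilot spindle 150 mm long with a round flange, diameter 38, lying along its y on two small wooden blocks; origin under its middle.
- tee_bar: Bystander: bronze bar 105 x 12 x 10 mm along its y, with a short side foot towards its x, lying flat; origin under its middle.
- spanner: Bystander: steel spanner about 190 mm long, lying along its x; origin under its middle.
Things that resemble listed ones, but are neither listed nor needed, are in the scene too. Of the things like the cap, leave any that is grey; of the rest the smaller one is meant. Of the things shaped like the regulator, the steel one is meant.

How it is judged:
By the outcome, as a careful person would: the job done as asked, in the order asked, and still so for the second after the job is handed in, with the robot touching nothing.
It also fails if it takes over 72 s, if anything falls off the work surface, if the arm or the gripper's body presses on something with over 40 N, if the wrist force passes 120 N, or if a joint passes its speed limit or range.

### The arm

A 7-joint arm with a two-finger parallel gripper is mounted at the origin on the work surface. World frame = base frame: x ahead of the robot, y to its left, z up, the work surface at z = 0. Lengths are in m, angles in rad, forces in N, time in s.
With the tool pointing down it reaches from about 0.35 to 0.9 m from the base axis. Payload 7.2 kg.
Tool frame: the origin (TCP) lies midway between the tips of the shut fingers; the grasp point (between the pads) lies 19 mm behind it; z points along the fingers, y is the direction in which the jaws open and shut (so a half turn about z gives the same grasp; the last joint's range is limited). The gripper opens to 88 mm and grips with 3 to 60 N. Pads are 20 mm wide; open, the fingers measure 115 mm over their backs; the gripper's body (75 mm by 178 mm) begins 61 mm behind the grasp point.
Start: joints at [1.262, 0.411, -0.013, 1.596, 0.006, 1.134, -0.082], TCP at [0.149, -0.607, 0.223] pointing down, gripper open.
Joint ranges: [-2.95, 2.95], [-0.29, 1.99], [-1.47, 1.44], [0.14, 2.54], [-1.03, 4.17], [0.13, 1.85], [-2.86, 2.86]. Speed limits (rad/s): [2.39, 2.39, 3.01, 3.01, 3.14, 3.14, 3.14].

### API

Orientations are given as a rotation vector (axis times angle).
In Python, from rig import robot gives the robot as it stands. The module is installed in compiled form; this text tells all that it offers.
- The arm moves only by the tool play_rows, never from a script. Its arguments are lists of equal length, an entry for each row: "delta_pos": the shift along the world's x, y, z in units of 25 mm (1.0 is 25 mm), a list of three; "yaw": the turn about the world's z in units of 6 degrees (1.0 is 6 degrees); "claw": the opening, from -1 (shut) to 1 (fully open). A call has 1 to 12 rows; each row is the pose to reach, as a shift and turn from the pose commanded when the call began; what a row does not reach only later rows make up. A row lasts 1/12 s, in which the tool goes at most 41.7 mm and 7.16 degrees, less where a joint would pass 70% of its speed; a pose out of reach is approached as far as the arm can. A call with a gripper value outside its range is refused whole. The fingers move at their own pace and stop on an object; the grip force is fixed at half the most. Time passes only in rows, so rows that repeat a pose let the fingers close. It gives the time, the measured TCP pose, the force and the opening at its end, in the units of the state.
- robot.sense(): the state, without advancing time (a new reading comes with each control period).
- robot.capture(name): name is "side" or "top"; returns a dict with "img" (420x560x3 uint8, red, green, blue), "fx", "fy", "cx", "cy" (pixels), "rvec" (rotation vector, rad) and "tvec" (3), from world to camera coordinates, as OpenCV has them. Camera axes: x right, y down, z forward; pixel columns grow to the right and rows downward; lengths in m; the calibration is good to about 2 mm. A picture is of the moment at which its call begins. There is no depth.
- robot.finish_job(): hands the job in, once; it reports no verdict.
Trained networks look in the newest picture that a camera, given by its name, has taken for a name from the list of things; names that differ only in an ending like _2 or _b are one class to them, and where a whole thing is asked for, a point or a joint stands for the part that bears it (a point fixed in the world has none). Each returns a list of dicts, best first, with "confidence" (0 to 1); they miss things now and then, are a little off and sometimes report something else, mostly with a low value. They report only what shows in the picture. A call takes as long as a camera call. They do not tell look-alikes from the thing itself.
- robot.recognise(camera, target): "extent" ([left, top, width, height] in pixels, round what is visible of it).
- robot.trace(camera, target): "region" (420x560 bool, what is visible of it) and "extent" ([left, top, width, height] in pixels, round what is visible of it).
The state is a dict: "time": time; "qpos": joint angles; "joint_velocities": joint speeds; "joint_torque": joint torques, N m; "tool_pos": TCP position; "tool_rot": TCP orientation; "contact_force": force on the tool from outside, world axes, zero at the start; "torque": the same for the moment, N m; "opening": finger opening in m.
Only numpy, scipy, OpenCV 4.12 (cv2) and the standard library are available. Lean on these libraries where they do the work, as an engineer would, in place of code of your own. Each camera call takes 0.05 s, during which the arm holds its last target.

## Working session

There is one attempt and no reset: what is moved stays moved. The work goes in short steps, Python scripts to look and compute and a tool call to move; the robot and the scene stay as the last step left them, time stands still between calls to the robot, and variables do not carry over. Pictures are saved under pics/ and viewed, and the job is handed in when it is done.

Besides the shell and the picture viewer there is one more tool, called after "Request:" by a JSON object that holds its "fn" and its "kwargs", one argument or row to a line. play_rows: Moves the arm, as the interface text tells. Its arguments: {"type":"object","properties":{"delta_pos":{"type":"array"},"yaw":{"type":"array"},"claw":{"type":"array"}},"required":["delta_pos","yaw","claw"]}

```bash
mkdir -p pics; cat > h.py <<'E'
import numpy as np, cv2
from rig import robot
def cap(n,f=None):
    c=robot.capture(n)
    if f: cv2.imwrite('pics/'+f,c['img'][:,:,::-1])
    return c
def cam(c):
    R=cv2.Rodrigues(np.array(c['rvec'],float))[0]; t=np.array(c['tvec'],float).ravel()
    return R,t
def ray(c,u,v):
    R,t=cam(c); d=R.T@np.array([(u-c['cx'])/c['fx'],(v-c['cy'])/c['fy'],1]); return -R.T@t,d
def atz(c,u,v,z):
    o,d=ray(c,u,v); return o+d*(z-o[2])/d[2]
def tri(c1,p1,c2,p2):
    o1,d1=ray(c1,*p1);o2,d2=ray(c2,*p2)
    A=np.stack([d1,-d2],1);s=np.linalg.lstsq(A,o2-o1,rcond=None)[0]
    a=o1+s[0]*d1;b=o2+s[1]*d2
    return (a+b)/2,np.linalg.norm(a-b)
def proj(c,p):
    R,t=cam(c);q=R@np.array(p)+t
    return c['fx']*q[0]/q[2]+c['cx'],c['fy']*q[1]/q[2]+c['cy']
E
python3 - <<'E'
from h import *
for n in('side','top'):
    c=cap(n,n+'0.png'); R,t=cam(c); print(n,c['fx'],c['cx'],c['cy'],-R.T@t,R.round(2).tolist())
    for tg in('regulator','dial_centre','cap','diaphragms','spindle','tee_bar','spanner'):
        print(tg,[(np.round(d['extent']).tolist(),round(d['confidence'],2)) for d in robot.recognise(n,tg)])
s=robot.sense();print(s)
E
```

```text
side 407.9215412220978 278.6166008103212 211.17462541164412 [ 0.39927984 -0.66587029  0.74767801] [[0.98, -0.19, 0.01], [-0.12, -0.64, -0.76], [0.15, 0.74, -0.65]]
regulator [([263.0, 144.0, 46.0, 103.0], 0.65), ([164.0, 144.0, 54.0, 109.0], 0.63)]
dial_centre [([161.0, 149.0, 58.0, 102.0], 0.94), ([264.0, 145.0, 43.0, 104.0], 0.91)]
cap [([312.0, 383.0, 35.0, 37.0], 0.82), ([276.0, 336.0, 28.0, 38.0], 0.78), ([213.0, 347.0, 38.0, 52.0], 0.76)]
diaphragms [([368.0, 323.0, 51.0, 47.0], 0.92)]
spindle [([348.0, 219.0, 35.0, 39.0], 0.75), ([266.0, 146.0, 45.0, 105.0], 0.28)]
tee_bar [([193.0, 303.0, 21.0, 42.0], 0.76), ([263.0, 145.0, 50.0, 103.0], 0.34)]
spanner [([240.0, 160.0, 31.0, 4.0], 0.42)]
top 395.4416790353823 283.2867776449386 209.188395996017 [0.46999399 0.0225058  1.2116433 ] [[0.0, -1.0, -0.01], [-1.0, -0.0, -0.08], [0.08, 0.01, -1.0]]
regulator [([216.0, 174.0, 66.0, 52.0], 0.66), ([202.0, 255.0, 70.0, 59.0], 0.64)]
dial_centre [([214.0, 174.0, 67.0, 51.0], 0.98), ([200.0, 259.0, 70.0, 53.0], 0.78)]
cap [([404.0, 207.0, 26.0, 13.0], 0.74), ([376.0, 254.0, 26.0, 30.0], 0.6
[... 214 characters left out ...]
 0.9)]
{'time': 0.8, 'qpos': array([ 1.26180424,  0.41106244, -0.0127286 ,  1.59622668,  0.00562961,
        1.13429687, -0.08217724]), 'joint_velocities': array([-0.00045517,  0.00067032, -0.00194781,  0.00142369,  0.00019406,
        0.00046731,  0.00087682]), 'joint_torque': array([-4.38997376e-04, -5.87676501e+01,  6.41058348e-01, -2.91379184e+01,
       -5.36130066e-02,  1.04659132e-02,  8.88972181e-06]), 'tool_pos': array([ 0.14903856, -0.60696167,  0.22266582]), 'tool_rot': array([ 3.11879337e+00,  3.77427518e-01, -1.09670302e-05]), 'contact_force': array([-1.19039512, -0.97557686, -0.4173129 ]), 'torque': array([ 0.01810108,  0.00764598, -0.03308488]), 'opening': 0.08794599223396343}
```

View pics/side0.png

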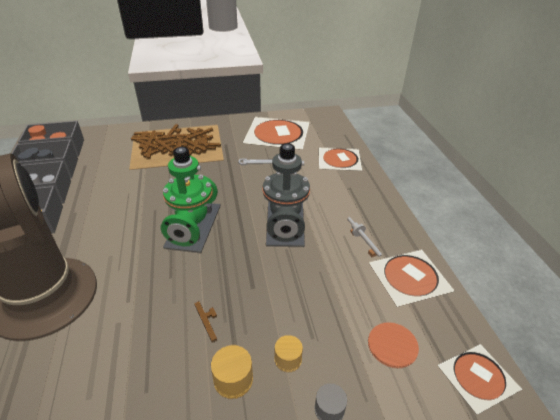

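View pics/top0.png

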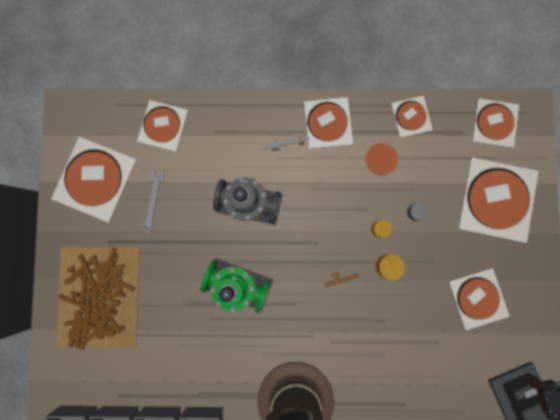

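```bash
python3 - <<'E'
import cv2
a=cv2.imread('pics/side0.png');b=cv2.imread('pics/top0.png')
cv2.imwrite('pics/c1.png',cv2.resize(a[120:270,140:340],None,fx=4,fy=4,interpolation=2))
cv2.imwrite('pics/c2.png',cv2.resize(a[300:420,190:390],None,fx=4,fy=4,interpolation=2))
cv2.imwrite('pics/c3.png',cv2.resize(b[130:330,180:440],None,fx=3,fy=3,interpolation=2))
E
```

```text
(no output)
```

View pics/c1.png

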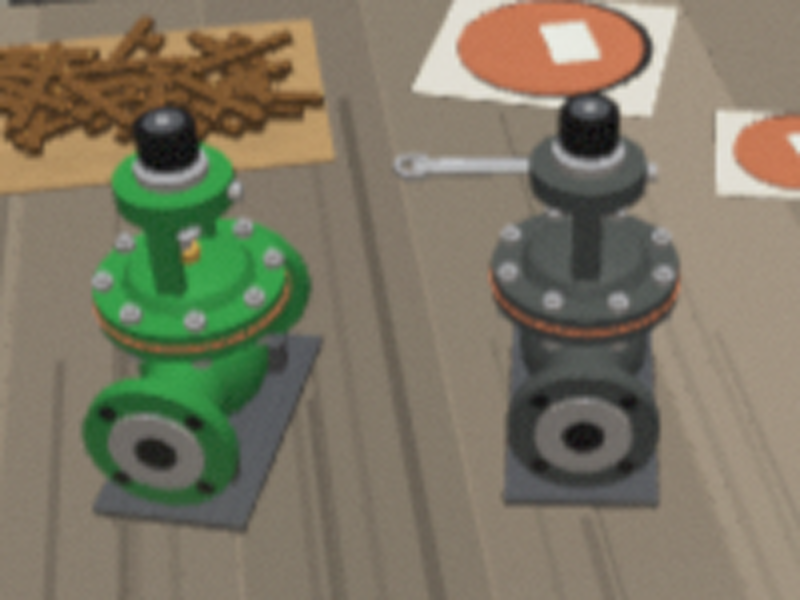

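View pics/c2.png

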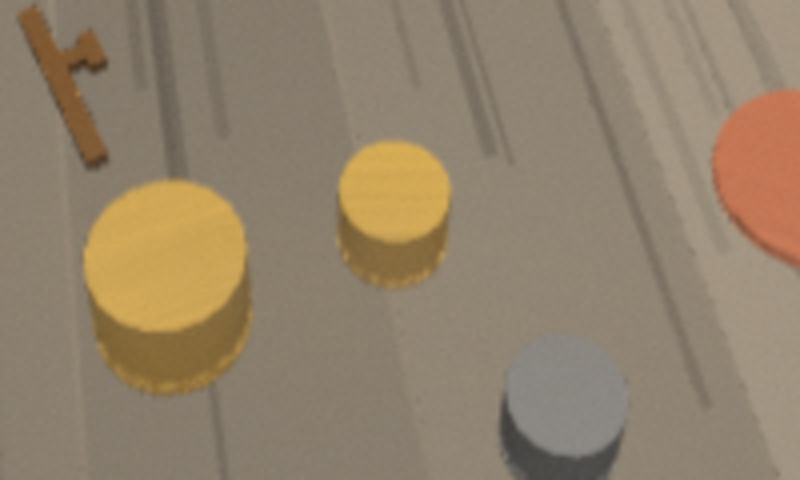

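View pics/c3.png

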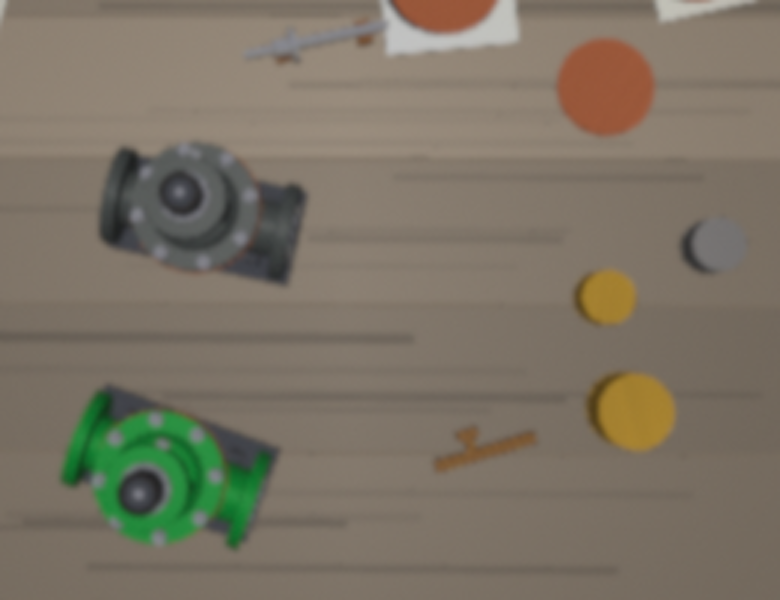

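Steel regulator is the grey one at side (286,195) / top (247,199); the green one at side (190,200) is the look-alike. Among the caps at side (288,352) small brass, (232,371) large brass and (331,402) grey, the small brass one fits (top (382,229)). The crops confirm it. Next I measure both by fitting silhouettes in the two views.

```bash
cat > fit.py <<'E'
from h import *
from scipy.optimize import minimize
a=np.linspace(0,2*np.pi,40,endpoint=False)
def sil(c,p,r,h,up=4):
    P=[proj(c,(p[0]+r*np.cos(t),p[1]+r*np.sin(t),p[2]-k)) for t in a for k in(0,h)]
    hu=cv2.convexHull(np.array(P,np.float32))
    return hu
def soft(c,p,r,h,box):
    hu=(sil(c,p,r,h)-np.array([box[0],box[1]],np.float32)+.5)*8-.5
    m=np.zeros((box[3]*8,box[2]*8),np.uint8)
    cv2.fillConvexPoly(m,np.round(hu*16).astype(np.int32),255,shift=4)
    return cv2.resize(m,(box[2],box[3]),interpolation=cv2.INTER_AREA)/255.
def fit(cs,ms,boxes,p0,r,h,free=3):
    def cost(x):
        p=np.array(p0,float);p[:len(x)]=x[:]
        return sum(np.sum((soft(c,p,r,h,b)-m)**2) for c,m,b in zip(cs,ms,boxes))
    best=None
    x0=np.array(p0[:free])
    simplex=[x0]+[x0+0.012*np.eye(free)[i] for i in range(free)]
    r_=minimize(cost,x0,method='Nelder-Mead',options=dict(initial_simplex=simplex,xatol=1e-4,fatol=1e-3))
    return r_.x,r_.fun
E
python3 - <<'E'
from fit import *
cs=cap('side'),cap('top')
# cap
boxes=[(262,325,55,60),(362,210,42,40)]
ms=[]
for c,b in zip(cs,boxes):
    hsv=cv2.cvtColor(c['img'],cv2.COLOR_RGB2HSV)[b[1]:b[1]+b[3],b[0]:b[0]+b[2]]
    m=((hsv[...,1]>110)).astype(float); ms.append(m); print('cap px',m.sum())
p,_=tri(cs[0],(288,346),cs[1],(383,229));print('tri',p,_)
for free in (3,2):
    p0=list(p) if free==3 else [p[0],p[1],.045]
    print(fit(cs,ms,boxes,p0,.027,.045,free))
for i in(0,1): print(i,fit([cs[i]],[ms[i]],[boxes[i]],[p[0],p[1],.045],.027,.045,2))
# dial
boxes=[(272,138,32,24),(228,182,26,26)]
ms=[]
for c,b in zip(cs,boxes):
    g=c['img'].max(2)[b[1]:b[1]+b[3],b[0]:b[0]+b[2]]
    print(g[::2,::2])
print(tri(cs[0],(287.5,147.),cs[1],(240.3,194)))
E
```

```text
cap px 856.0
cap px 298.0
tri [ 0.50553857 -0.25574827  0.04889065] 0.0016625165124780964
(array([ 0.50608015, -0.25512225,  0.04608202]), np.float64(63.18120722798923))
(array([ 0.50609244, -0.25500172]), np.float64(63.82674356016916))
0 (array([ 0.50558306, -0.25470164]), np.float64(27.56692041522491))
1 (array([ 0.50797144, -0.25689442]), np.float64(16.922106881968475))
[[199 200 199 201 199 200 200 200 200 201 201 196 159  83 169 225]
 [198 199 199 199 201 201 201 202 200 193 173 111 112 216 225 226]
 [177 186 190 190 185 184 175 165 129 103 151 215 222 225 226 225]
 [179 162 166 161 150  68  66  78  71  67 151 221 225 226 224 224]
 [152 172 192 210 125  59  96 138 137  97  65 136 224 226 225 224]
 [139 138 139 135  55  40  81  95  97  83  40  79 212 207 211 213]
 [140 140 140 135  45  26  34  40  38  34  26  62 160 160 161 162]
 [140 140 136 133  43  22  22  20  22  30  23  63 154 162 161 159]
 [138 139 108 103  39  18  23  15  16  31  24  56 117 152 160 160]
 [138 105  88 149  76  21  17  14  21  20  22  98 104  94 143 160]
 [116  91  91 125 152  86  42  34  32  47  78 167 110 
[... 177 characters left out ...]
  90  91  94]
 [122 112  93  92  89  81  80  90  97  97  95  91  83]
 [124 104  93  85  66  56  56  67  90 104  97  96  88]
 [ 95  92  87  64  58  70  73  66  60  97 111  96  94]
 [ 90  92  80  54  71  94 103  78  59  72 111  97  96]
 [ 93  92  80  56  74 106 116  80  61  54 104 102  96]
 [ 93  93  85  60  67  81  84  70  55  52 105 100  96]
 [ 91  93  91  78  57  61  64  57  43  73 111  97  97]
 [ 92  92  93 102  89  59  51  52  76 109 104  97  95]
 [ 97  89  93  96 106 102 100 104 112 106  97  97  86]
 [ 93  88  91  94  94  98 101  99  97  96  97  91  70]
 [ 93  90  80  87  93  94  95  96  96  95  88  72  68]]
(array([0.58538214, 0.14099717, 0.23884646]), np.float64(0.0010394136101320843))
```

```bash
cat > dial.py <<'E'
from fit import *
def dialfit(cs,verbose=True):
    boxes=[(272,138,32,24),(228,182,26,26)]
    ms=[]
    for c,b,th in zip(cs,boxes,(100,82)):
        g=c['img'].max(2)[b[1]:b[1]+b[3],b[0]:b[0]+b[2]]
        m=(g<th).astype(np.uint8)
        n,l,st,ce=cv2.connectedComponentsWithStats(m)
        cc=l[b[3]//2+1:,b[2]//2-5:b[2]//2+5]; k=np.bincount(cc[cc>0]).argmax()
        m=(l==k).astype(np.uint8)
        if b[0]==272: m=cv2.morphologyEx(m,cv2.MORPH_OPEN,np.ones((3,3)))
        ct=cv2.findContours(m,cv2.RETR_EXTERNAL,cv2.CHAIN_APPROX_NONE)[0]
        ct=max(ct,key=cv2.contourArea); f=np.zeros_like(m);cv2.drawContours(f,[cv2.convexHull(ct)],-1,1,-1)
        if verbose:
            for r in f: print(''.join('.#'[v] for v in r))
        ms.append(f.astype(float))
    p0=[.585,.141,.239]
    print(fit(cs,ms,boxes,p0,.018,.026,3),fit(cs,ms,boxes,p0,.018,.026,2))
    for i in(0,1): print(i,fit([cs[i]],[ms[i]],[boxes[i]],p0,.018,.026,2))
E
python3 - <<'E'
from dial import *
cs=cap('side'),cap('top')
dialfit(cs)
print(robot.sense()['tool_pos'],robot.sense()['time'])
# yaw of regulator: base plate
E
```

```text
................................
................................
................................
................................
................................
................................
..........#######...............
.........############...........
.........#############..........
........##############..........
.......################.........
.......################.........
.......################.........
.......################.........
.......################.........
.......################.........
.......################.........
.......################.........
........###############.........
.........#############..........
..........###########...........
............#######.............
................................
................................
..........................
..........................
..........................
..........................
..........####............
........#######...........
.......#########..........
......###########.........
.....#############........
....##############........
....###############.......
....###############.......
....################......
....################......
.....###############......
.....##############.......
......#############.......
.......###########........
.........########.........
...........#####..........
..........................
..........................
..........................
..........................
..........................
..........................
(array([0.58610695, 0.14495194, 0.23809406]), np.float64(52.344282968089196)) (array([0.58592607, 0.14457037]), np.float64(53.119707804690506))
0 (array([0.58309239, 0.14225795]), np.float64(23.30317570165321))
1 (array([0.58779683, 0.14440018]), np.float64(6.497224144559785))
[ 0.14906698 -0.60699211  0.22264017] 1.0
```

Request:
{"fn": "play_rows", "kwargs": {
  "delta_pos": [
    [0.5,1,1],
    [2,3,2],
    [9,15,3],
    [9,15,3],
    [9,15,3],
    [9,15,3],
    [9,15,3],
    [9,15,3],
    [9,15,3],
    [9,15,3],
    [9,15,3],
    [9,15,3]
  ],
  "yaw": [0,0,0,0,0,0,0,0,0,0,0,0],
  "claw": [1,1,1,1,1,1,1,1,1,1,1,1]
}}

```text
time: 2.0
tool_pos: [0.378, -0.2252, 0.299]
tool_rot: [-3.117, -0.392, -0.005]
contact_force: [0.0, -0.3, 0.4]
opening: 0.0882
```

```bash
python3 -c "
from h import *
s=robot.sense()
for k in s: print(k,np.round(s[k],3))"
```

```text
time 2.0
qpos [ 0.755  0.043 -0.335  1.888  0.013  1.21  -0.905]
joint_velocities [ 0.057  0.015  0.107  0.006  0.04  -0.007  0.135]
joint_torque [ -0.396 -32.139  -0.357 -29.572   0.188   0.136  -1.612]
tool_pos [ 0.378 -0.225  0.299]
tool_rot [-3.117 -0.392 -0.005]
contact_force [ 0.03  -0.322  0.432]
torque [ 0.033 -0.054  0.031]
opening 0.088
```

Request:
{"fn": "play_rows", "kwargs": {
  "delta_pos": [
    [8.5,15,0.1],
    [8.5,15,0.1],
    [8.5,15,0.1],
    [8.5,15,0.1],
    [8.5,15,0.1],
    [8.5,15,0.1],
    [8.5,15,0.1],
    [8.5,15,0.1],
    [8.5,15,0.1],
    [8.5,15,0.1],
    [8.5,15,0.1],
    [8.5,15,0.1]
  ],
  "yaw": [1,2,3,4.1,5.2,6.3,7.4,8.5,9.6,10.7,11.8,12.9],
  "claw": [1,1,1,1,1,1,1,1,1,1,1,1]
}}

```text
time: 3.0
tool_pos: [0.5871, 0.1477, 0.2995]
tool_rot: [-2.184, -2.255, -0.003]
contact_force: [-1.6, 0.0, 0.0]
opening: 0.0881
```

Request:
{"fn": "play_rows", "kwargs": {
  "delta_pos": [
    [0,0,0],
    [0,0,0],
    [0,0,0],
    [0,0,0],
    [0,0,0],
    [0,0,0],
    [0,0,0],
    [0,0,0],
    [0,0,0],
    [0,0,0],
    [0,0,0],
    [0,0,0]
  ],
  "yaw": [1.1,2.2,3.3,4.4,5.5,6.6,7.7,8.8,9.9,11,12.1,12.1],
  "claw": [0.4,0.4,0.4,0.4,0.4,0.4,0.4,0.4,0.4,0.4,0.4,0.4]
}}

```text
time: 4.0
tool_pos: [0.5867, 0.1424, 0.2998]
tool_rot: [-0.435, -3.111, 0.0]
contact_force: [0.4, 0.3, -0.7]
opening: 0.0613
```

```bash
python3 - <<'E'
from h import *
s=robot.sense()
for k in s: print(k,np.round(s[k],4))
for n in('side','top'):
    c=cap(n,n+'1.png');u,v=proj(c,s['tool_pos']);print(n,u,v)
    x,y=int(u)-50,int(v)-60
    cv2.imwrite('pics/%s1c.png'%n,cv2.resize(c['img'][max(y,0):y+130,x:x+130,::-1],None,fx=4,fy=4,interpolation=2));print(x,y)
E
```

```text
time 4.0
qpos [ 0.3738  0.5071 -1.0263  1.4955  0.4361  1.3851  0.6154]
joint_velocities [-0.0114 -0.01    0.0276  0.0022 -0.0282 -0.0109 -0.1948]
joint_torque [ 1.34000e-02 -5.32146e+01 -1.34125e+01 -2.86857e+01  1.81300e-01
  1.57100e-01  1.88360e+00]
tool_pos [0.5867 0.1424 0.2998]
tool_rot [-4.3540e-01 -3.1107e+00  1.0000e-04]
contact_force [ 0.3894  0.315  -0.7112]
torque [ 0.0504 -0.1476 -0.0015]
opening 0.0613
side 288.78319912249447 123.32835207603775
238 63
top 236.51850048868087 190.5360275081958
186 130
```

View pics/side1c.png

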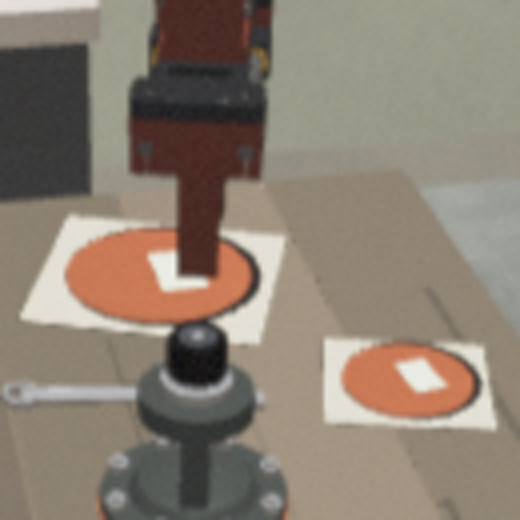

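View pics/top1c.png

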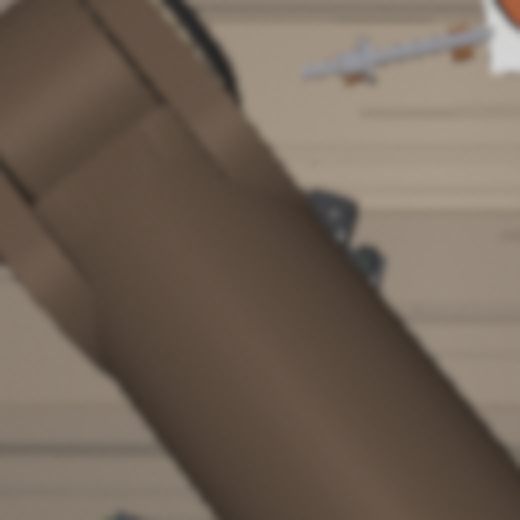

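Request:
{"fn": "play_rows", "kwargs": {
  "delta_pos": [
    [0,0,-0.5],
    [0,0,-1],
    [0,0,-1.5],
    [0,0,-2],
    [0,0,-2.4],
    [0,0,-2.8],
    [0,0,-3.1],
    [0,0,-3.3],
    [0,0,-3.3]
  ],
  "yaw": [0,0,0,0,0,0,0,0,0],
  "claw": [0.4,0.4,0.4,0.4,0.4,0.4,0.4,0.4,0.4]
}}

```text
time: 4.85
tool_pos: [0.5862, 0.1428, 0.2165]
tool_rot: [-0.443, -3.109, 0.001]
contact_force: [-0.2, -0.5, -0.5]
opening: 0.0615
```

Request:
{"fn": "play_rows", "kwargs": {
  "delta_pos": [
    [0,0,0],
    [0,0,0],
    [0,0,0],
    [0,0,0],
    [0,0,0],
    [0,0,0]
  ],
  "yaw": [0,0,0,0,0,0],
  "claw": [0.1,-0.1,-0.3,-0.5,-0.7,-1]
}}

```text
time: 5.35
tool_pos: [0.5871, 0.1443, 0.2183]
tool_rot: [0.441, 3.109, 0.004]
contact_force: [2.7, 4.2, -0.4]
opening: 0.0359
```

```bash
cat > st.py <<'E'
from h import *
from scipy.spatial.transform import Rotation as Ro
s=robot.sense()
R=Ro.from_rotvec(s['tool_rot']).as_matrix()
print('t %.2f'%s['time'],'pos',np.round(s['tool_pos'],4),'yawY %.2f'%np.degrees(np.arctan2(R[1,1],R[0,1])),'F',np.round(s['contact_force'],2),'T',np.round(s['torque'],3),'op %.4f'%s['opening'],'q',np.round(s['qpos'],3))
E
python3 st.py
```

```text
t 5.35 pos [0.5871 0.1443 0.2183] yawY 73.84 F [ 2.72  4.18 -0.41] T [ 0.901 -0.678 -0.014] op 0.0359 q [ 0.355  0.568 -0.991  1.61   0.496  1.235  0.558]
```

Request:
{"fn": "play_rows", "kwargs": {
  "delta_pos": [
    [0.02,0.06,0],
    [0.02,0.06,0],
    [0.02,0.06,0]
  ],
  "yaw": [0,0,0],
  "claw": [-1,-1,-1]
}}

```text
time: 5.6
tool_pos: [0.5871, 0.1444, 0.2182]
tool_rot: [0.443, 3.11, -0.001]
contact_force: [-1.3, -0.6, 6.4]
opening: 0.0355
```

```bash
python3 st.py
```

```text
t 5.60 pos [0.5871 0.1444 0.2182] yawY 73.79 F [-1.33 -0.61  6.36] T [-0.099  0.106 -0.058] op 0.0355 q [ 0.352  0.569 -0.99   1.608  0.497  1.238  0.556]
```

Request:
{"fn": "play_rows", "kwargs": {
  "delta_pos": [
    [0,0,0.03],
    [0,0,0.03],
    [0,0,0.03],
    [0,0,0.03],
    [0,0,0.03],
    [0,0,0.03],
    [0,0,0.03]
  ],
  "yaw": [-0.4,-0.8,-1.2,-1.6,-2,-2.5,-2.5],
  "claw": [-1,-1,-1,-1,-1,-1,-1]
}}

```text
time: 6.18
tool_pos: [0.5871, 0.1443, 0.2183]
tool_rot: [0.849, 3.025, -0.001]
contact_force: [1.5, 1.7, 0.4]
opening: 0.0353
```

```bash
python3 st.py
```

```text
t 6.18 pos [0.5871 0.1443 0.2183] yawY 58.65 F [1.45 1.75 0.37] T [ 0.058 -0.324 -0.081] op 0.0353 q [ 0.32   0.544 -0.929  1.61   0.458  1.221  0.323]
```

Request:
{"fn": "play_rows", "kwargs": {
  "delta_pos": [
    [0,0,0],
    [0,0,0]
  ],
  "yaw": [-0.5,-0.5],
  "claw": [-1,-1]
}}

```text
time: 6.35
tool_pos: [0.5871, 0.1443, 0.2183]
tool_rot: [0.925, 3.002, -0.001]
contact_force: [1.6, 0.9, -0.1]
opening: 0.0356
```

```bash
python3 st.py
```

```text
t 6.35 pos [0.5871 0.1443 0.2183] yawY 55.74 F [ 1.55  0.88 -0.08] T [ 0.009 -0.294 -0.031] op 0.0356 q [ 0.313  0.54  -0.917  1.61   0.45   1.218  0.278]
```

Request:
{"fn": "play_rows", "kwargs": {
  "delta_pos": [
    [0,0,0],
    [0,0,0]
  ],
  "yaw": [-0.5,-0.5],
  "claw": [-1,-1]
}}

```text
time: 6.52
tool_pos: [0.587, 0.1443, 0.2183]
tool_rot: [1.002, 2.977, -0.001]
contact_force: [1.1, 0.9, -0.8]
opening: 0.0355
```

```bash
python3 st.py
```

```text
t 6.52 pos [0.587  0.1443 0.2183] yawY 52.79 F [ 1.11  0.87 -0.77] T [-0.013 -0.289 -0.073] op 0.0355 q [ 0.306  0.536 -0.906  1.611  0.443  1.215  0.232]
```

Request:
{"fn": "play_rows", "kwargs": {
  "delta_pos": [
    [0,0,0],
    [0,0,0]
  ],
  "yaw": [-0.5,-0.5],
  "claw": [-1,-1]
}}

```text
time: 6.68
tool_pos: [0.587, 0.1443, 0.2183]
tool_rot: [1.079, 2.951, -0.001]
contact_force: [1.2, 0.5, -0.0]
opening: 0.0354
```

```bash
python3 st.py
```

```text
t 6.68 pos [0.587  0.1443 0.2183] yawY 49.83 F [ 1.22  0.48 -0.05] T [-0.041 -0.359  0.048] op 0.0354 q [ 0.3    0.531 -0.894  1.611  0.436  1.212  0.187]
```

Request:
{"fn": "play_rows", "kwargs": {
  "delta_pos": [
    [0,0,0],
    [0,0,0]
  ],
  "yaw": [-0.5,-0.5],
  "claw": [-1,-1]
}}

```text
time: 6.85
tool_pos: [0.587, 0.1443, 0.2183]
tool_rot: [1.155, 2.921, -0.001]
contact_force: [0.7, -0.3, 0.4]
opening: 0.0355
```

```bash
python3 st.py
```

```text
t 6.85 pos [0.587  0.1443 0.2183] yawY 46.85 F [ 0.7  -0.26  0.43] T [-0.1   -0.318  0.009] op 0.0355 q [ 0.293  0.527 -0.882  1.612  0.429  1.209  0.14 ]
```

```bash
cat > st.py <<'E'
from h import *
from scipy.spatial.transform import Rotation as Ro
s=robot.sense()
R=Ro.from_rotvec(s['tool_rot']).as_matrix()
print('t %.2f'%s['time'],'yawY %.2f'%np.degrees(np.arctan2(R[1,1],R[0,1])),'Tz %.3f'%s['torque'][2],'tau7 %.3f'%s['joint_torque'][6],'v7 %.3f'%s['joint_velocities'][6],'F',np.round(s['contact_force'],1),'pos',np.round(s['tool_pos'],4),'op %.4f'%s['opening'],'q',np.round(s['qpos'],2))
E
python3 st.py
```

```text
t 6.85 yawY 46.85 Tz 0.009 tau7 -0.682 v7 0.065 F [ 0.7 -0.3  0.4] pos [0.587  0.1443 0.2183] op 0.0355 q [ 0.29  0.53 -0.88  1.61  0.43  1.21  0.14]
```

Request:
{"fn": "play_rows", "kwargs": {
  "delta_pos": [
    [0,0,0],
    [0,0,0]
  ],
  "yaw": [-0.5,-0.5],
  "claw": [-1,-1]
}}

```text
time: 7.02
tool_pos: [0.587, 0.1442, 0.2183]
tool_rot: [1.231, 2.89, -0.001]
contact_force: [1.7, -0.7, 0.2]
opening: 0.0354
```

```bash
python3 st.py
```

```text
t 7.02 yawY 43.85 Tz -0.056 tau7 -0.635 v7 0.062 F [ 1.7 -0.7  0.2] pos [0.587  0.1442 0.2183] op 0.0354 q [ 0.29  0.52 -0.87  1.61  0.42  1.21  0.09]
```

Request:
{"fn": "play_rows", "kwargs": {
  "delta_pos": [
    [0,0,0],
    [0,0,0]
  ],
  "yaw": [-0.5,-0.5],
  "claw": [-1,-1]
}}

```text
time: 7.18
tool_pos: [0.587, 0.1442, 0.2183]
tool_rot: [-1.306, -2.857, 0.001]
contact_force: [0.6, -0.6, -1.1]
opening: 0.0352
```

```bash
python3 st.py
```

```text
t 7.18 yawY 40.87 Tz -0.083 tau7 -0.596 v7 0.062 F [ 0.6 -0.6 -1.1] pos [0.587  0.1442 0.2183] op 0.0352 q [ 0.28  0.52 -0.86  1.61  0.41  1.2   0.05]
```

Request:
{"fn": "play_rows", "kwargs": {
  "delta_pos": [
    [0,0,0],
    [0,0,0]
  ],
  "yaw": [-0.5,-0.5],
  "claw": [-1,-1]
}}

```text
time: 7.35
tool_pos: [0.587, 0.1442, 0.2183]
tool_rot: [-1.38, -2.822, 0.001]
contact_force: [0.8, -1.8, -0.0]
opening: 0.0354
```

```bash
python3 st.py
```

```text
t 7.35 yawY 37.88 Tz -0.034 tau7 -0.632 v7 0.063 F [ 0.8 -1.8 -0. ] pos [0.587  0.1442 0.2183] op 0.0354 q [ 0.27  0.51 -0.85  1.61  0.41  1.2   0.  ]
```

Request:
{"fn": "play_rows", "kwargs": {
  "delta_pos": [
    [0,0,0],
    [0,0,0]
  ],
  "yaw": [-0.5,-0.5],
  "claw": [-1,-1]
}}

```text
time: 7.52
tool_pos: [0.587, 0.1442, 0.2183]
tool_rot: [1.453, 2.785, -0.001]
contact_force: [0.8, -1.0, -0.7]
opening: 0.0354
```

```bash
python3 st.py
```

```text
t 7.52 yawY 34.89 Tz 0.035 tau7 -0.748 v7 0.062 F [ 0.8 -1.  -0.7] pos [0.587  0.1442 0.2183] op 0.0354 q [ 0.26  0.51 -0.83  1.61  0.4   1.2  -0.05]
```

Request:
{"fn": "play_rows", "kwargs": {
  "delta_pos": [
    [0,0,0],
    [0,0,0]
  ],
  "yaw": [-0.5,-0.5],
  "claw": [-1,-1]
}}

```text
time: 7.68
tool_pos: [0.5869, 0.1442, 0.2183]
tool_rot: [1.526, 2.746, -0.001]
contact_force: [-0.3, -1.3, -0.2]
opening: 0.0356
```

```bash
python3 st.py
```

```text
t 7.68 yawY 31.89 Tz -0.010 tau7 -0.690 v7 0.063 F [-0.3 -1.3 -0.2] pos [0.5869 0.1442 0.2183] op 0.0356 q [ 0.26  0.51 -0.82  1.61  0.39  1.19 -0.09]
```

Request:
{"fn": "play_rows", "kwargs": {
  "delta_pos": [
    [0,0,0],
    [0,0,0]
  ],
  "yaw": [-0.5,-0.5],
  "claw": [-1,-1]
}}

```text
time: 7.85
tool_pos: [0.5869, 0.1442, 0.2183]
tool_rot: [-1.597, -2.705, 0.001]
contact_force: [0.6, -1.8, -0.3]
opening: 0.0354
```

```bash
python3 st.py
```

```text
t 7.85 yawY 28.88 Tz -0.063 tau7 -0.641 v7 0.061 F [ 0.6 -1.8 -0.3] pos [0.5869 0.1442 0.2183] op 0.0354 q [ 0.25  0.5  -0.81  1.61  0.39  1.19 -0.14]
```

Request:
{"fn": "play_rows", "kwargs": {
  "delta_pos": [
    [0,0,0],
    [0,0,0]
  ],
  "yaw": [-0.5,-0.5],
  "claw": [-1,-1]
}}

```text
time: 8.02
tool_pos: [0.5869, 0.1442, 0.2183]
tool_rot: [-1.668, -2.662, 0.001]
contact_force: [-0.9, -0.9, -0.3]
opening: 0.0357
```

```bash
python3 st.py
```

```text
t 8.02 yawY 25.88 Tz -0.099 tau7 -0.601 v7 0.061 F [-0.9 -0.9 -0.3] pos [0.5869 0.1442 0.2183] op 0.0357 q [ 0.24  0.5  -0.8   1.61  0.38  1.19 -0.19]
```

Request:
{"fn": "play_rows", "kwargs": {
  "delta_pos": [
    [0,0,0],
    [0,0,0]
  ],
  "yaw": [-0.5,-0.5],
  "claw": [-1,-1]
}}

```text
time: 8.18
tool_pos: [0.5869, 0.1442, 0.2183]
tool_rot: [-1.737, -2.618, 0.001]
contact_force: [-0.5, -2.2, -0.1]
opening: 0.0357
```

```bash
python3 st.py
```

```text
t 8.18 yawY 22.88 Tz -0.067 tau7 -0.636 v7 0.063 F [-0.5 -2.2 -0.1] pos [0.5869 0.1442 0.2183] op 0.0357 q [ 0.24  0.5  -0.79  1.62  0.37  1.19 -0.23]
```

Request:
{"fn": "play_rows", "kwargs": {
  "delta_pos": [
    [0,0,0],
    [0,0,0]
  ],
  "yaw": [-0.5,-0.5],
  "claw": [-1,-1]
}}

```text
time: 8.35
tool_pos: [0.5869, 0.1442, 0.2183]
tool_rot: [1.804, 2.572, -0.001]
contact_force: [0.2, -3.0, 0.1]
opening: 0.0352
```

```bash
python3 st.py
```

```text
t 8.35 yawY 19.90 Tz 0.028 tau7 -0.754 v7 0.062 F [ 0.2 -3.   0.1] pos [0.5869 0.1442 0.2183] op 0.0352 q [ 0.23  0.49 -0.78  1.62  0.37  1.19 -0.28]
```

Request:
{"fn": "play_rows", "kwargs": {
  "delta_pos": [
    [0,-0.03,0],
    [0,-0.03,0],
    [0,-0.03,0],
    [0,-0.03,0]
  ],
  "yaw": [-0.5,-1,-1.5,-1.5],
  "claw": [-1,-1,-1,-1]
}}

```text
time: 8.68
tool_pos: [0.5868, 0.1441, 0.2183]
tool_rot: [-2.0, -2.422, -0.0]
contact_force: [0.5, -0.2, -0.1]
opening: 0.0357
```

```bash
python3 st.py
```

```text
t 8.68 yawY 10.91 Tz -0.059 tau7 -0.774 v7 0.074 F [ 0.5 -0.2 -0.1] pos [0.5868 0.1441 0.2183] op 0.0357 q [ 0.21  0.48 -0.74  1.62  0.35  1.18 -0.42]
```

Request:
{"fn": "play_rows", "kwargs": {
  "delta_pos": [
    [0,0,0],
    [0,0,0]
  ],
  "yaw": [-0.5,-0.5],
  "claw": [-1,-1]
}}

```text
time: 8.85
tool_pos: [0.5868, 0.1442, 0.2183]
tool_rot: [-2.062, -2.369, -0.0]
contact_force: [0.1, -0.5, -1.8]
opening: 0.0356
```

```bash
python3 st.py
```

```text
t 8.85 yawY 7.94 Tz -0.062 tau7 -0.638 v7 0.063 F [ 0.1 -0.5 -1.8] pos [0.5868 0.1442 0.2183] op 0.0356 q [ 0.2   0.48 -0.73  1.62  0.34  1.18 -0.47]
```

Request:
{"fn": "play_rows", "kwargs": {
  "delta_pos": [
    [0,0,0],
    [0,0,0]
  ],
  "yaw": [-0.5,-0.5],
  "claw": [-1,-1]
}}

```text
time: 9.02
tool_pos: [0.5868, 0.1441, 0.2183]
tool_rot: [-2.123, -2.315, 0.0]
contact_force: [-0.5, -0.7, -1.4]
opening: 0.0353
```

```bash
python3 st.py
```

```text
t 9.02 yawY 4.97 Tz 0.242 tau7 -0.985 v7 0.060 F [-0.5 -0.7 -1.4] pos [0.5868 0.1441 0.2183] op 0.0353 q [ 0.19  0.48 -0.72  1.62  0.33  1.17 -0.51]
```

Torque jumped to +0.24 N m (tool angle 5°), so the seat is met, with the closed click at ≈6.9°. Next is five clicks anticlockwise, keeping the grip and checking the torque phase.

Request:
{"fn": "play_rows", "kwargs": {
  "delta_pos": [
    [0,0,0],
    [0,0,0],
    [0,0,0],
    [0,0,0],
    [0,0,0]
  ],
  "yaw": [0.5,1,1.5,1.5,1.5],
  "claw": [-1,-1,-1,-1,-1]
}}

```text
time: 9.43
tool_pos: [0.5868, 0.1441, 0.2183]
tool_rot: [-1.936, -2.473, -0.0]
contact_force: [-0.6, 1.5, -1.8]
opening: 0.0355
```

```bash
python3 st.py
```

```text
t 9.43 yawY 13.89 Tz -0.010 tau7 0.305 v7 -0.027 F [-0.6  1.5 -1.8] pos [0.5868 0.1441 0.2183] op 0.0355 q [ 0.22  0.49 -0.75  1.62  0.35  1.18 -0.37]
```

Request:
{"fn": "play_rows", "kwargs": {
  "delta_pos": [
    [0,0,0],
    [0,0,0],
    [0,0,0],
    [0,0,0],
    [0,0,0],
    [0,0,0]
  ],
  "yaw": [0.5,1,1.5,2,2.5,2.5],
  "claw": [-1,-1,-1,-1,-1,-1]
}}

```text
time: 9.93
tool_pos: [0.587, 0.1442, 0.2183]
tool_rot: [-1.595, -2.706, -0.001]
contact_force: [0.3, 1.5, -2.3]
opening: 0.0352
```

```bash
python3 st.py
```

```text
t 9.93 yawY 28.96 Tz 0.002 tau7 0.830 v7 -0.088 F [ 0.3  1.5 -2.3] pos [0.587  0.1442 0.2183] op 0.0352 q [ 0.25  0.5  -0.81  1.61  0.39  1.19 -0.14]
```

Request:
{"fn": "play_rows", "kwargs": {
  "delta_pos": [
    [0,0,0],
    [0,0,0],
    [0,0,0],
    [0,0,0]
  ],
  "yaw": [0.5,1,1.25,1.25],
  "claw": [-1,-1,-1,-1]
}}

```text
time: 10.27
tool_pos: [0.587, 0.1442, 0.2183]
tool_rot: [-1.419, -2.803, -0.001]
contact_force: [-0.1, 1.1, -2.6]
opening: 0.0355
```

```bash
python3 st.py
```

```text
t 10.27 yawY 36.30 Tz 0.093 tau7 0.432 v7 -0.046 F [-0.1  1.1 -2.6] pos [0.587  0.1442 0.2183] op 0.0355 q [ 0.27  0.51 -0.84  1.61  0.4   1.2  -0.02]
```

Request:
{"fn": "play_rows", "kwargs": {
  "delta_pos": [
    [0,0,0],
    [0,0,0],
    [0,0,0],
    [0,0,0]
  ],
  "yaw": [0.5,1,1.25,1.25],
  "claw": [-1,-1,-1,-1]
}}

```text
time: 10.6
tool_pos: [0.587, 0.1442, 0.2183]
tool_rot: [-1.233, -2.889, -0.001]
contact_force: [0.4, 2.0, -4.1]
opening: 0.0353
```

```bash
python3 st.py
```

```text
t 10.60 yawY 43.78 Tz 0.016 tau7 0.525 v7 -0.042 F [ 0.4  2.  -4.1] pos [0.587  0.1442 0.2183] op 0.0353 q [ 0.29  0.52 -0.87  1.61  0.42  1.2   0.09]
```

Request:
{"fn": "play_rows", "kwargs": {
  "delta_pos": [
    [0,0,0],
    [0,0,0]
  ],
  "yaw": [0.5,0.5],
  "claw": [-1,-1]
}}

```text
time: 10.77
tool_pos: [0.587, 0.1442, 0.2183]
tool_rot: [-1.156, -2.921, -0.001]
contact_force: [1.7, 3.4, -4.3]
opening: 0.0356
```

```bash
python3 st.py
```

```text
t 10.77 yawY 46.82 Tz 0.010 tau7 0.615 v7 -0.068 F [ 1.7  3.4 -4.3] pos [0.587  0.1442 0.2183] op 0.0356 q [ 0.29  0.53 -0.88  1.61  0.43  1.21  0.14]
```

Request:
{"fn": "play_rows", "kwargs": {
  "delta_pos": [
    [0,0,0],
    [0,0,0]
  ],
  "yaw": [0.5,0.5],
  "claw": [-1,-1]
}}

```text
time: 10.93
tool_pos: [0.5871, 0.1442, 0.2183]
tool_rot: [-1.08, -2.95, -0.001]
contact_force: [0.8, 2.8, -5.3]
opening: 0.0354
```

```bash
python3 st.py
```

```text
t 10.93 yawY 49.79 Tz 0.071 tau7 0.588 v7 -0.066 F [ 0.8  2.8 -5.3] pos [0.5871 0.1442 0.2183] op 0.0354 q [ 0.3   0.53 -0.89  1.61  0.43  1.21  0.19]
```

Request:
{"fn": "play_rows", "kwargs": {
  "delta_pos": [
    [0,0,0],
    [0,0,0]
  ],
  "yaw": [0.5,0.5],
  "claw": [-1,-1]
}}

```text
time: 11.1
tool_pos: [0.5871, 0.1442, 0.2183]
tool_rot: [-1.003, -2.977, -0.001]
contact_force: [1.4, 4.6, -5.1]
opening: 0.0357
```

```bash
python3 st.py
```

```text
t 11.10 yawY 52.75 Tz 0.035 tau7 0.684 v7 -0.064 F [ 1.4  4.6 -5.1] pos [0.5871 0.1442 0.2183] op 0.0357 q [ 0.31  0.54 -0.91  1.61  0.44  1.21  0.23]
```

Request:
{"fn": "play_rows", "kwargs": {
  "delta_pos": [
    [0,0,0.03],
    [0,0,0.03]
  ],
  "yaw": [0.5,0.5],
  "claw": [-1,-1]
}}

```text
time: 11.27
tool_pos: [0.587, 0.1442, 0.2184]
tool_rot: [-0.925, -3.002, -0.001]
contact_force: [2.7, 5.2, -10.8]
opening: 0.0352
```

```bash
python3 st.py
```

```text
t 11.27 yawY 55.75 Tz -0.078 tau7 0.718 v7 -0.060 F [  2.7   5.2 -10.8] pos [0.587  0.1442 0.2184] op 0.0352 q [ 0.31  0.54 -0.92  1.61  0.45  1.22  0.28]
```

Request:
{"fn": "play_rows", "kwargs": {
  "delta_pos": [
    [0,0,0],
    [0,0,0]
  ],
  "yaw": [0.5,0.5],
  "claw": [-1,-1]
}}

```text
time: 11.43
tool_pos: [0.5871, 0.1442, 0.2184]
tool_rot: [-0.846, -3.025, -0.002]
contact_force: [3.4, 5.3, -9.8]
opening: 0.0356
```

```bash
python3 st.py
```

```text
t 11.43 yawY 58.75 Tz 0.040 tau7 0.654 v7 -0.059 F [ 3.4  5.3 -9.8] pos [0.5871 0.1442 0.2184] op 0.0356 q [ 0.32  0.54 -0.93  1.61  0.46  1.22  0.33]
```

Request:
{"fn": "play_rows", "kwargs": {
  "delta_pos": [
    [0,0,0],
    [0,0,0]
  ],
  "yaw": [0.5,0.5],
  "claw": [-1,-1]
}}

```text
time: 11.6
tool_pos: [0.5871, 0.1443, 0.2184]
tool_rot: [-0.766, -3.046, -0.002]
contact_force: [3.3, 4.2, -9.8]
opening: 0.0355
```

```bash
python3 st.py
```

```text
t 11.60 yawY 61.76 Tz 0.016 tau7 0.605 v7 -0.061 F [ 3.3  4.2 -9.8] pos [0.5871 0.1443 0.2184] op 0.0355 q [ 0.33  0.55 -0.94  1.61  0.46  1.22  0.37]
```

Request:
{"fn": "play_rows", "kwargs": {
  "delta_pos": [
    [0.01,0.02,-0.03],
    [0.02,0.04,-0.06],
    [0.02,0.04,-0.06],
    [0.02,0.04,-0.06],
    [0.02,0.04,-0.06]
  ],
  "yaw": [0.4,0.9,1.35,1.85,1.85],
  "claw": [-1,-1,-1,-1,-1]
}}

```text
time: 12.02
tool_pos: [0.5872, 0.1444, 0.2182]
tool_rot: [-0.469, -3.106, 0.002]
contact_force: [-4.5, 0.1, 3.9]
opening: 0.0354
```

```bash
python3 st.py
```

```text
t 12.02 yawY 72.81 Tz -0.013 tau7 0.837 v7 -0.072 F [-4.5  0.1  3.9] pos [0.5872 0.1444 0.2182] op 0.0354 q [ 0.35  0.57 -0.98  1.61  0.49  1.24  0.54]
```

Request:
{"fn": "play_rows", "kwargs": {
  "delta_pos": [
    [0,0,0],
    [0,0,0]
  ],
  "yaw": [0.5,0.5],
  "claw": [-1,-1]
}}

```text
time: 12.18
tool_pos: [0.5872, 0.1444, 0.2182]
tool_rot: [-0.389, -3.117, 0.002]
contact_force: [-4.6, -1.1, 5.7]
opening: 0.0352
```

```bash
python3 st.py
```

```text
t 12.18 yawY 75.78 Tz 0.087 tau7 0.625 v7 -0.061 F [-4.6 -1.1  5.7] pos [0.5872 0.1444 0.2182] op 0.0352 q [ 0.36  0.57 -1.    1.61  0.5   1.24  0.59]
```

Request:
{"fn": "play_rows", "kwargs": {
  "delta_pos": [
    [0,0,0],
    [0,0,0]
  ],
  "yaw": [0.5,0.5],
  "claw": [-1,-1]
}}

```text
time: 12.35
tool_pos: [0.5872, 0.1444, 0.2182]
tool_rot: [-0.307, -3.126, 0.002]
contact_force: [-3.9, -1.4, 6.5]
opening: 0.0353
```

```bash
python3 st.py
```

```text
t 12.35 yawY 78.79 Tz 0.047 tau7 0.559 v7 -0.059 F [-3.9 -1.4  6.5] pos [0.5872 0.1444 0.2182] op 0.0353 q [ 0.36  0.58 -1.01  1.61  0.51  1.25  0.63]
```

Request:
{"fn": "play_rows", "kwargs": {
  "delta_pos": [
    [0,0,0],
    [0,0,0]
  ],
  "yaw": [0.5,0.5],
  "claw": [-1,-1]
}}

```text
time: 12.52
tool_pos: [0.5873, 0.1445, 0.2182]
tool_rot: [-0.224, -3.133, 0.002]
contact_force: [-4.9, -0.7, 6.1]
opening: 0.0357
```

```bash
python3 st.py
```

```text
t 12.52 yawY 81.81 Tz 0.097 tau7 0.551 v7 -0.059 F [-4.9 -0.7  6.1] pos [0.5873 0.1445 0.2182] op 0.0357 q [ 0.37  0.58 -1.02  1.61  0.52  1.25  0.68]
```

Request:
{"fn": "play_rows", "kwargs": {
  "delta_pos": [
    [-0.02,0,0.03],
    [-0.02,0,0.03],
    [-0.02,0,0.03]
  ],
  "yaw": [0.3,0.3,0.3],
  "claw": [-1,-1,-1]
}}

```text
time: 12.77
tool_pos: [0.5872, 0.1445, 0.2183]
tool_rot: [0.179, 3.136, -0.0]
contact_force: [-1.1, 0.8, -0.5]
opening: 0.0355
```

```bash
python3 st.py
```

```text
t 12.77 yawY 83.48 Tz -0.075 tau7 0.197 v7 0.004 F [-1.1  0.8 -0.5] pos [0.5872 0.1445 0.2183] op 0.0355 q [ 0.37  0.59 -1.03  1.61  0.52  1.25  0.71]
```

Request:
{"fn": "play_rows", "kwargs": {
  "delta_pos": [
    [0,0,0],
    [0,0,0]
  ],
  "yaw": [0.4,0.4],
  "claw": [-1,-1]
}}

```text
time: 12.93
tool_pos: [0.5872, 0.1445, 0.2183]
tool_rot: [0.108, 3.14, -0.001]
contact_force: [-0.9, 0.3, -1.2]
opening: 0.0355
```

```bash
python3 st.py
```

```text
t 12.93 yawY 86.04 Tz -0.098 tau7 0.575 v7 -0.049 F [-0.9  0.3 -1.2] pos [0.5872 0.1445 0.2183] op 0.0355 q [ 0.38  0.59 -1.04  1.61  0.53  1.25  0.75]
```

Request:
{"fn": "play_rows", "kwargs": {
  "delta_pos": [
    [0,0,0],
    [0,0,0],
    [0,0,0],
    [0,0,0]
  ],
  "yaw": [-0.35,-0.65,-0.65,-0.65],
  "claw": [-1,-1,-1,-1]
}}

```text
time: 13.27
tool_pos: [0.5872, 0.1445, 0.2183]
tool_rot: [0.215, 3.134, -0.001]
contact_force: [-0.8, -1.6, -2.6]
opening: 0.0354
```

```bash
python3 st.py
```

```text
t 13.27 yawY 82.14 Tz -0.015 tau7 -0.223 v7 0.013 F [-0.8 -1.6 -2.6] pos [0.5872 0.1445 0.2183] op 0.0354 q [ 0.37  0.58 -1.02  1.61  0.52  1.25  0.69]
```

Request:
{"fn": "play_rows", "kwargs": {
  "delta_pos": [
    [0,0,0],
    [0,0,0],
    [0,0,0],
    [0,0,0],
    [0,0,0]
  ],
  "yaw": [0,0,0,0,0],
  "claw": [-0.15,-0.1,0,0.2,0.3]
}}

```text
time: 13.68
tool_pos: [0.5872, 0.1448, 0.2185]
tool_rot: [0.214, 3.134, 0.0]
contact_force: [0.3, 0.6, 0.1]
opening: 0.0535
```

```bash
python3 st.py
```

```text
t 13.68 yawY 82.19 Tz -0.008 tau7 -0.000 v7 -0.002 F [0.3 0.6 0.1] pos [0.5872 0.1448 0.2185] op 0.0535 q [ 0.37  0.58 -1.02  1.61  0.52  1.25  0.69]
```

Request:
{"fn": "play_rows", "kwargs": {
  "delta_pos": [
    [0,0,0.8],
    [0,0,2],
    [0,0,3.3],
    [0,0,3.6],
    [-3.25,-16,3.6],
    [-3.25,-16,3.6],
    [-3.25,-16,3.6],
    [-3.25,-16,3.6],
    [-3.25,-16,3.6],
    [-3.25,-16,3.6],
    [-3.25,-16,3.6],
    [-3.25,-16,3.6]
  ],
  "yaw": [0,0,0,0,0,0,0,0,0,0,0,0],
  "claw": [0.3,0.3,0.3,0.5,0.8,0.8,0.8,0.8,0.8,0.8,0.8,0.8]
}}

```text
time: 14.68
tool_pos: [0.5198, -0.1839, 0.3084]
tool_rot: [0.214, 3.134, -0.001]
contact_force: [1.0, 0.6, 0.8]
opening: 0.0788
```

Request:
{"fn": "play_rows", "kwargs": {
  "delta_pos": [
    [0,0,0],
    [0,0,0],
    [0,0,0],
    [0,0,0],
    [0,0,0],
    [0,0,0]
  ],
  "yaw": [0,0,0,0,0,0],
  "claw": [0.8,0.8,0.8,0.8,0.8,0.8]
}}

```text
time: 15.18
tool_pos: [0.5211, -0.1803, 0.3086]
tool_rot: [0.209, 3.134, -0.0]
contact_force: [0.3, 0.2, -0.4]
opening: 0.0791
```

```bash
python3 st.py; python3 - <<'E'
from h import *
cap('side','side2.png');cap('top','top2.png')
E
```

```text
t 15.18 yawY 82.35 Tz 0.019 tau7 -0.007 v7 0.002 F [ 0.3  0.2 -0.4] pos [ 0.5211 -0.1803  0.3086] op 0.0791 q [ 1.06  0.42 -1.1   1.61  0.38  1.35  1.34]
```

View pics/side2.png

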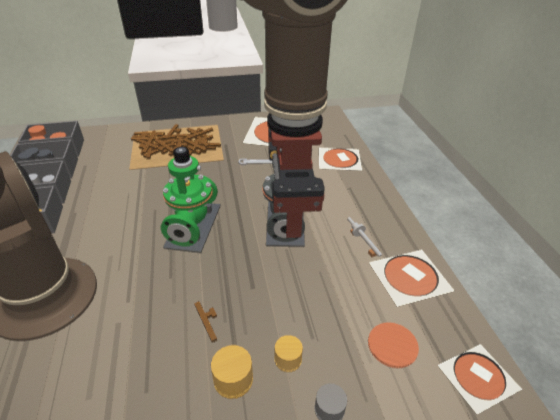

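Request:
{"fn": "play_rows", "kwargs": {
  "delta_pos": [
    [-0.6,-1.6,-0.4],
    [-0.6,-3,-1.5],
    [-0.6,-3,-3],
    [-0.6,-3,-4.5],
    [-0.6,-3,-6],
    [-0.6,-3,-7.2],
    [-0.6,-3,-8.2],
    [-0.6,-3,-9.2],
    [-0.6,-3,-10.2],
    [-0.6,-3,-11.1],
    [-0.6,-3,-11.6],
    [-0.6,-3,-11.6]
  ],
  "yaw": [0,0,0,0,0,0,0,0,0,0,0,0],
  "claw": [0.8,0.8,0.8,0.8,0.8,0.8,0.8,0.8,0.8,0.8,0.8,0.8]
}}

```text
time: 16.28
tool_pos: [0.5044, -0.256, 0.016]
tool_rot: [-0.212, -3.131, -0.003]
contact_force: [-0.4, -0.1, 1.0]
opening: 0.0791
```

```bash
python3 st.py; python3 - <<'E'
from h import *
c=cap('side');s=robot.sense();print(proj(c,s['tool_pos']))
cv2.imwrite('pics/side3.png',cv2.resize(c['img'][220:420,180:400,::-1],None,fx=3,fy=3,interpolation=2))
E
```

```text
t 16.28 yawY 82.24 Tz -0.039 tau7 -0.303 v7 0.028 F [-0.4 -0.1  1. ] pos [ 0.5044 -0.256   0.016 ] op 0.0791 q [ 0.99  0.74 -0.85  1.87  0.73  0.87  1.21]
(np.float64(288.02382004029306), np.float64(354.9017196058973))
```

View pics/side3.png

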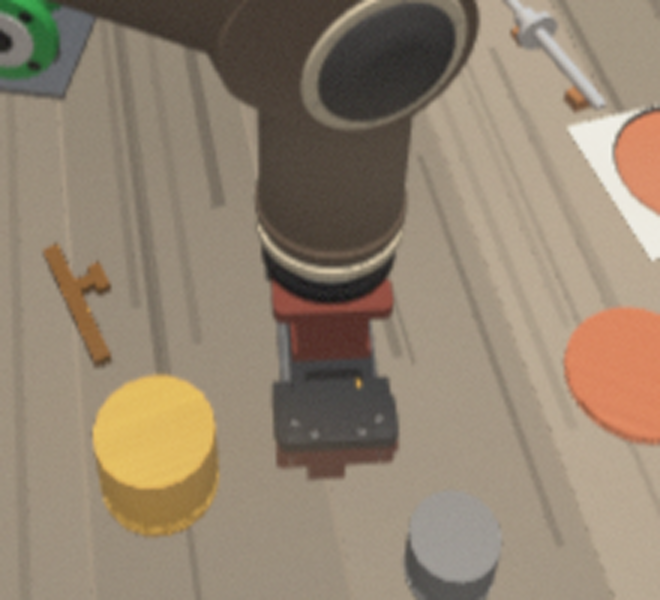

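Request:
{"fn": "play_rows", "kwargs": {
  "delta_pos": [
    [0.06,0,0.06],
    [0.06,0,0.06],
    [0.06,0,0.06],
    [0.06,0,0.06],
    [0.06,0,0.06],
    [0.06,0,0.06],
    [0.06,0,0.06]
  ],
  "yaw": [0,0,0,0,0,0,0],
  "claw": [0.6,0.5,0.4,0.3,0.2,0,0]
}}

```text
time: 16.92
tool_pos: [0.5079, -0.2565, 0.0209]
tool_rot: [0.213, 3.133, -0.0]
contact_force: [-0.4, 2.1, 7.1]
opening: 0.054
```

```bash
python3 st.py
```

```text
t 16.92 yawY 82.22 Tz 0.049 tau7 -0.035 v7 0.001 F [-0.4  2.1  7.1] pos [ 0.5079 -0.2565  0.0209] op 0.0540 q [ 0.99  0.74 -0.85  1.87  0.72  0.88  1.21]
```

Request:
{"fn": "play_rows", "kwargs": {
  "delta_pos": [
    [0,0,0],
    [0,0,0],
    [0,0,0],
    [0,0,0],
    [0,0,0],
    [0,0,0],
    [0,0,0],
    [0,0,0],
    [0,0,0],
    [0,0,0],
    [0,0,0],
    [0,0,0]
  ],
  "yaw": [0,0,0,-1.1,-2.2,-3.3,-4.4,-5.5,-6.6,-7.7,-8.8,-8.8],
  "claw": [0.4,0.6,0.7,0.7,0.7,0.7,0.7,0.7,0.7,0.7,0.7,0.7]
}}

```text
time: 17.92
tool_pos: [0.5071, -0.257, 0.02]
tool_rot: [1.592, 2.708, -0.001]
contact_force: [-0.2, -0.7, -0.8]
opening: 0.0747
```

Request:
{"fn": "play_rows", "kwargs": {
  "delta_pos": [
    [0,0,0],
    [0,0,0],
    [0,0,0],
    [0,0,0],
    [0,0,0],
    [0,0,0],
    [0,0,0],
    [0,0,0],
    [0,0,0]
  ],
  "yaw": [-1.1,-2.2,-3.3,-4.4,-5.5,-6.2,-6.2,-6.2,-6.2],
  "claw": [0.7,0.7,0.7,0.7,0.7,0.7,0.7,0.7,0.7]
}}

```text
time: 18.67
tool_pos: [0.5071, -0.2569, 0.0198]
tool_rot: [-2.363, -2.07, 0.0]
contact_force: [0.1, -0.2, 0.1]
opening: 0.0751
```

```bash
python3 st.py
```

```text
t 18.67 yawY -7.55 Tz -0.009 tau7 0.001 v7 -0.013 F [ 0.1 -0.2  0.1] pos [ 0.5071 -0.2569  0.0198] op 0.0751 q [ 0.75  0.62 -0.49  1.88  0.42  0.74 -0.11]
```

Opening of 54.0 mm confirms the cap. I grip now on the crossed axis and lift a little.

Request:
{"fn": "play_rows", "kwargs": {
  "delta_pos": [
    [0,0,0],
    [0,0,0],
    [0,0,0],
    [0,0,0],
    [0,0,0],
    [0,0,0],
    [0,0,0]
  ],
  "yaw": [0,0,0,0,0,0,0],
  "claw": [0.6,0.45,0.3,0.2,0,-0.5,-1]
}}

```text
time: 19.25
tool_pos: [0.5072, -0.2569, 0.0199]
tool_rot: [2.367, 2.065, 0.0]
contact_force: [-0.1, -0.3, -0.8]
opening: 0.0525
```

```bash
python3 st.py
```

```text
t 19.25 yawY -7.80 Tz 0.048 tau7 0.002 v7 0.000 F [-0.1 -0.3 -0.8] pos [ 0.5072 -0.2569  0.0199] op 0.0525 q [ 0.75  0.62 -0.49  1.88  0.42  0.74 -0.11]
```

Request:
{"fn": "play_rows", "kwargs": {
  "delta_pos": [
    [0,0,0.3],
    [0,0,1],
    [0,0,2.2],
    [0,0,3.6],
    [0,0,5],
    [0,0,6.4],
    [0,0,7.8],
    [0,0,9.2],
    [0,0,10.6],
    [0,0,11.6],
    [0,0,11.6],
    [0,0,11.6]
  ],
  "yaw": [0,0,0,0,0,0,0,0,0,0,0,0],
  "claw": [-1,-1,-1,-1,-1,-1,-1,-1,-1,-1,-1,-1]
}}

```text
time: 20.25
tool_pos: [0.5075, -0.2568, 0.3114]
tool_rot: [2.365, 2.064, 0.001]
contact_force: [-0.2, 0.3, -1.9]
opening: 0.0529
```

```bash
python3 st.py;  python3 - <<'E'
from h import *
c=cap('side','side4.png');s=robot.sense();print(proj(c,s['tool_pos']))
E
```

```text
t 20.25 yawY -7.79 Tz -0.035 tau7 0.056 v7 -0.004 F [-0.2  0.3 -1.9] pos [ 0.5075 -0.2568  0.3114] op 0.0529 q [ 0.86  0.31 -0.61  1.58  0.19  1.3   0.08]
(np.float64(293.5411277065037), np.float64(250.62777094049915))
```

View pics/side4.png

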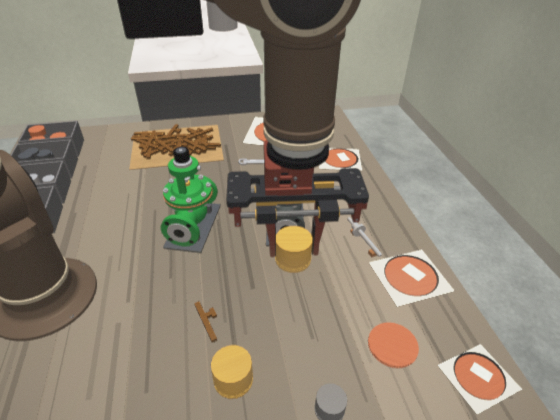

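Request:
{"fn": "play_rows", "kwargs": {
  "delta_pos": [
    [0.2,1,0],
    [0.5,2.3,0],
    [0.8,3.8,0],
    [1.1,5.3,0],
    [1.4,6.8,0],
    [1.7,8.3,0],
    [2,9.8,0],
    [2.3,11.3,0],
    [2.55,12.8,0],
    [2.8,14.2,0],
    [3.05,15.3,0],
    [3.2,16.05,0]
  ],
  "yaw": [0,0,0,0,0,0,0,0,0,0,0,0],
  "claw": [-1,-1,-1,-1,-1,-1,-1,-1,-1,-1,-1,-1]
}}

```text
time: 21.3
tool_pos: [0.5859, 0.1479, 0.3076]
tool_rot: [-2.361, -2.068, 0.004]
contact_force: [-0.3, -0.3, -1.6]
opening: 0.0528
```

Request:
{"fn": "play_rows", "kwargs": {
  "delta_pos": [
    [0,0,0],
    [0,0,0],
    [0,0,0],
    [0,0,0]
  ],
  "yaw": [0,0,0,0],
  "claw": [-1,-1,-1,-1]
}}

```text
time: 21.63
tool_pos: [0.587, 0.1426, 0.309]
tool_rot: [-2.369, -2.063, 0.003]
contact_force: [0.3, 0.4, -2.4]
opening: 0.0527
```

```bash
python3 st.py;  python3 - <<'E'
from h import *
c=cap('side','side5.png');s=robot.sense();print(proj(c,s['tool_pos']))
cv2.imwrite('pics/side5c.png',cv2.resize(c['img'][60:260,200:380,::-1],None,fx=3,fy=3,interpolation=2))
E
```

```text
t 21.63 yawY -7.91 Tz -0.062 tau7 0.005 v7 -0.002 F [ 0.3  0.4 -2.4] pos [0.587  0.1426 0.309 ] op 0.0527 q [ 0.21  0.41 -0.75  1.49  0.28  1.35 -0.69]
(np.float64(289.0679499608685), np.float64(119.43941403879934))
```

View pics/side5c.png

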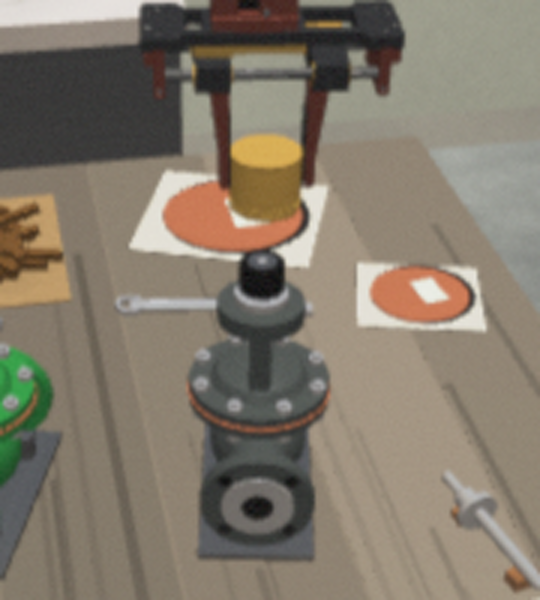

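Request:
{"fn": "play_rows", "kwargs": {
  "delta_pos": [
    [0.01,0.08,-0.4],
    [0.01,0.08,-0.9],
    [0.01,0.08,-1.3],
    [0.01,0.08,-1.3],
    [0.01,0.08,-1.3]
  ],
  "yaw": [0,0,0,0,0],
  "claw": [-1,-1,-1,-1,-1]
}}

```text
time: 22.1
tool_pos: [0.5869, 0.1458, 0.2762]
tool_rot: [-2.367, -2.064, 0.003]
contact_force: [0.3, -0.1, -1.2]
opening: 0.0533
```

```bash
python3 st.py;  python3 - <<'E'
from fit import *
cs=cap('side'),cap('top')
s=robot.sense();p=s['tool_pos'];print(p,proj(cs[0],p))
b=(265,95,50,55);hsv=cv2.cvtColor(cs[0]['img'],cv2.COLOR_RGB2HSV)[b[1]:b[1]+b[3],b[0]:b[0]+b[2]]
m=((hsv[...,1]>110)&(hsv[...,0]>17)&(hsv[...,0]<32)).astype(np.uint8)
for r in m: print(''.join('.#'[v] for v in r))
print(fit([cs[0]],[m.astype(float)],[b],[p[0],p[1],p[2]+.025],.027,.045,2))
cv2.imwrite('pics/side6c.png',cv2.resize(cs[0]['img'][80:200,220:360,::-1],None,fx=5,fy=5,interpolation=2))
E
```

```text
t 22.10 yawY -7.81 Tz 0.003 tau7 -0.030 v7 0.003 F [ 0.3 -0.1 -1.2] pos [0.5869 0.1458 0.2762] op 0.0533 q [ 0.2   0.44 -0.74  1.54  0.3   1.29 -0.71]
[0.58752033 0.14642382 0.27752661] (np.float64(288.51370744214756), np.float64(131.17326348552666))
..................................................
..................................................
..................................................
..................................................
..................................................
..................................................
..................................................
..................................................
..................................................
..................................................
..................................................
..................................................
..................................................
..................................................
..................................................
..................................................
.................................
[... 1320 characters left out ...]
#######................
............######################................
............######################................
............#####################.................
.............####################.................
.............###################..................
..............#################...................
................#############.....................
...................#....##.#......................
..................................................
..................................................
..................................................
..................................................
(array([0.58463579, 0.14372535]), np.float64(38.29671664744329))
```

View pics/side6c.png

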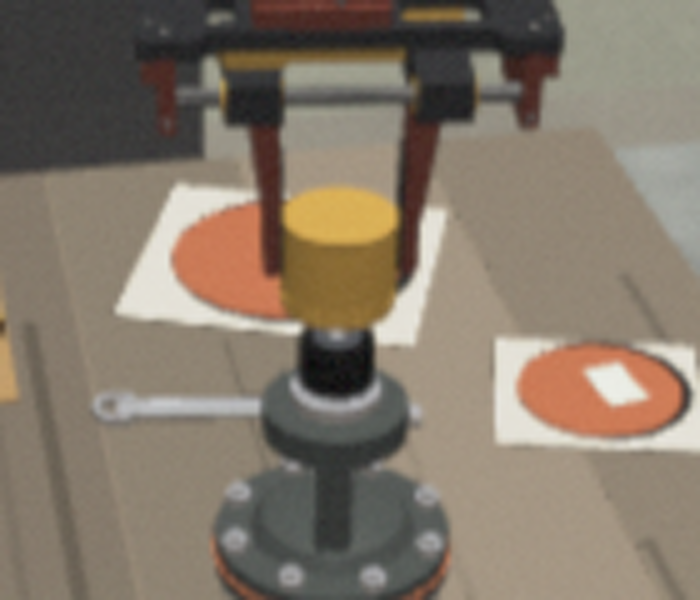

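Request:
{"fn": "play_rows", "kwargs": {
  "delta_pos": [
    [0,-0.04,0],
    [0,-0.04,-0.3],
    [0,-0.04,-0.6],
    [0,-0.04,-0.9],
    [0,-0.04,-1.2],
    [0,-0.04,-1.5],
    [0,-0.04,-1.6],
    [0,-0.04,-1.6]
  ],
  "yaw": [0,0,0,0,0,0,0,0],
  "claw": [-1,-1,-1,-1,-1,-1,-1,-1]
}}

```text
time: 22.87
tool_pos: [0.587, 0.1452, 0.2362]
tool_rot: [-2.367, -2.065, 0.002]
contact_force: [0.3, -0.6, -2.0]
opening: 0.0534
```

```bash
python3 st.py
```

```text
t 22.87 yawY -7.80 Tz 0.018 tau7 -0.043 v7 0.004 F [ 0.3 -0.6 -2. ] pos [0.587  0.1452 0.2362] op 0.0534 q [ 0.2   0.46 -0.73  1.59  0.32  1.21 -0.73]
```

Request:
{"fn": "play_rows", "kwargs": {
  "delta_pos": [
    [0,-0.02,-0.06],
    [0,-0.02,-0.12],
    [0,-0.02,-0.18],
    [0,-0.02,-0.24],
    [0,-0.02,-0.3],
    [0,-0.02,-0.3]
  ],
  "yaw": [0,0,0,0,0,0],
  "claw": [-1,-1,-1,-1,-1,-1]
}}

```text
time: 23.37
tool_pos: [0.5873, 0.1448, 0.2296]
tool_rot: [-2.367, -2.065, 0.0]
contact_force: [-1.0, 0.1, -1.5]
opening: 0.053
```

```bash
python3 st.py
```

```text
t 23.37 yawY -7.80 Tz -0.027 tau7 -0.016 v7 0.000 F [-1.   0.1 -1.5] pos [0.5873 0.1448 0.2296] op 0.0530 q [ 0.2   0.47 -0.73  1.6   0.33  1.2  -0.73]
```

Request:
{"fn": "play_rows", "kwargs": {
  "delta_pos": [
    [0,0,-0.04],
    [0,0,-0.08],
    [0,0,-0.12],
    [0,0,-0.16],
    [0,0,-0.16]
  ],
  "yaw": [0,0,0,0,0],
  "claw": [-1,-1,-1,-1,-1]
}}

```text
time: 23.78
tool_pos: [0.5873, 0.1448, 0.2256]
tool_rot: [-2.367, -2.065, 0.0]
contact_force: [0.4, -0.6, -2.5]
opening: 0.053
```

```bash
python3 st.py
```

```text
t 23.78 yawY -7.80 Tz -0.001 tau7 -0.011 v7 0.000 F [ 0.4 -0.6 -2.5] pos [0.5873 0.1448 0.2256] op 0.0530 q [ 0.2   0.47 -0.73  1.61  0.33  1.19 -0.74]
```

Rim is past the spigot top (≈205.7 mm) with no contact. The last few mm go slowly.

Request:
{"fn": "play_rows", "kwargs": {
  "delta_pos": [
    [0,0,-0.03],
    [0,0,-0.06],
    [0,0,-0.08],
    [0,0,-0.08]
  ],
  "yaw": [0,0,0,0],
  "claw": [-1,-1,-1,-1]
}}

```text
time: 24.12
tool_pos: [0.5874, 0.1448, 0.2238]
tool_rot: [-2.367, -2.065, 0.0]
contact_force: [0.7, 0.1, -2.1]
opening: 0.053
```

```bash
python3 st.py
```

```text
t 24.12 yawY -7.80 Tz 0.008 tau7 -0.006 v7 0.001 F [ 0.7  0.1 -2.1] pos [0.5874 0.1448 0.2238] op 0.0530 q [ 0.2   0.47 -0.73  1.61  0.33  1.19 -0.74]
```

Request:
{"fn": "play_rows", "kwargs": {
  "delta_pos": [
    [0,0,-0.02],
    [0,0,-0.03],
    [0,0,-0.03]
  ],
  "yaw": [0,0,0],
  "claw": [-1,-1,-1]
}}

```text
time: 24.37
tool_pos: [0.5874, 0.1449, 0.2231]
tool_rot: [-2.367, -2.065, 0.0]
contact_force: [-0.1, 0.0, -1.5]
opening: 0.0529
```

```bash
python3 st.py
```

```text
t 24.37 yawY -7.80 Tz -0.003 tau7 -0.003 v7 0.002 F [-0.1  0.  -1.5] pos [0.5874 0.1449 0.2231] op 0.0529 q [ 0.2   0.48 -0.73  1.61  0.33  1.18 -0.74]
```

Request:
{"fn": "play_rows", "kwargs": {
  "delta_pos": [
    [0,0,-0.02],
    [0,0,-0.03],
    [0,0,-0.03]
  ],
  "yaw": [0,0,0],
  "claw": [-1,-1,-1]
}}

```text
time: 24.62
tool_pos: [0.5875, 0.1449, 0.2228]
tool_rot: [2.367, 2.065, 0.0]
contact_force: [-1.8, -0.4, 3.1]
opening: 0.053
```

```bash
python3 st.py
```

```text
t 24.62 yawY -7.80 Tz 0.015 tau7 -0.011 v7 0.000 F [-1.8 -0.4  3.1] pos [0.5875 0.1449 0.2228] op 0.0530 q [ 0.2   0.48 -0.73  1.61  0.33  1.18 -0.74]
```

Request:
{"fn": "play_rows", "kwargs": {
  "delta_pos": [
    [0,0,-0.02],
    [0,0,-0.02],
    [0,0,-0.02]
  ],
  "yaw": [0,0,0],
  "claw": [-1,-1,-1]
}}

```text
time: 24.87
tool_pos: [0.5875, 0.1449, 0.2228]
tool_rot: [2.367, 2.065, 0.001]
contact_force: [-3.2, -1.8, 7.7]
opening: 0.053
```

```bash
python3 st.py
```

```text
t 24.87 yawY -7.81 Tz -0.048 tau7 -0.007 v7 -0.001 F [-3.2 -1.8  7.7] pos [0.5875 0.1449 0.2228] op 0.0530 q [ 0.2   0.48 -0.73  1.61  0.33  1.18 -0.74]
```

Contact came at 0.2228 m, against 0.2229 m predicted for fully home. Releasing.

Request:
{"fn": "play_rows", "kwargs": {
  "delta_pos": [
    [0,0,0.02],
    [0,0,0.02],
    [0,0,0.02],
    [0,0,0.02],
    [0,0,0.02],
    [0,0,0.02],
    [0,0,0.02],
    [0,0,0.02]
  ],
  "yaw": [0,0,0,0,0,0,0,0],
  "claw": [-1,0.2,0.26,0.35,0.5,0.7,0.8,0.8]
}}

```text
time: 25.53
tool_pos: [0.5874, 0.1449, 0.2223]
tool_rot: [-2.367, -2.065, 0.0]
contact_force: [-1.1, -0.3, -0.5]
opening: 0.0783
```

```bash
python3 st.py
```

```text
t 25.53 yawY -7.80 Tz 0.044 tau7 0.000 v7 -0.000 F [-1.1 -0.3 -0.5] pos [0.5874 0.1449 0.2223] op 0.0783 q [ 0.2   0.48 -0.73  1.61  0.33  1.18 -0.74]
```

Request:
{"fn": "play_rows", "kwargs": {
  "delta_pos": [
    [0,0,0.4],
    [0,0,1],
    [0,0,1.8],
    [0,0,2.8],
    [0,0,4],
    [0,-1.5,5],
    [0,-3,5],
    [0,-4.5,5],
    [0,-6,5],
    [0,-7.5,5],
    [0,-9,5],
    [0,-9,5]
  ],
  "yaw": [0,0,0,0,0,0,0,0,0,0,0,0],
  "claw": [0.8,0.8,0.8,0.8,0.8,0.8,0.8,0.8,0.8,0.8,0.8,0.8]
}}

```text
time: 26.53
tool_pos: [0.5872, -0.09, 0.3475]
tool_rot: [2.377, 2.05, -0.005]
contact_force: [0.3, -0.5, -0.5]
opening: 0.0789
```

```bash
python3 st.py;  python3 - <<'E'
from fit import *
cs=cap('side','side7.png'),cap('top','top7.png')
cv2.imwrite('pics/side7c.png',cv2.resize(cs[0]['img'][110:270,210:370,::-1],None,fx=3.5,fy=3.5,interpolation=2))
cv2.imwrite('pics/top7c.png',cv2.resize(cs[1]['img'][120:300,160:400,::-1],None,fx=3,fy=3,interpolation=2))
E
```

```text
t 26.53 yawY -8.44 Tz -0.026 tau7 1.191 v7 -0.101 F [ 0.3 -0.5 -0.5] pos [ 0.5872 -0.09    0.3475] op 0.0789 q [ 0.57  0.36 -0.69  1.45  0.23  1.41 -0.27]
```

View pics/side7c.png

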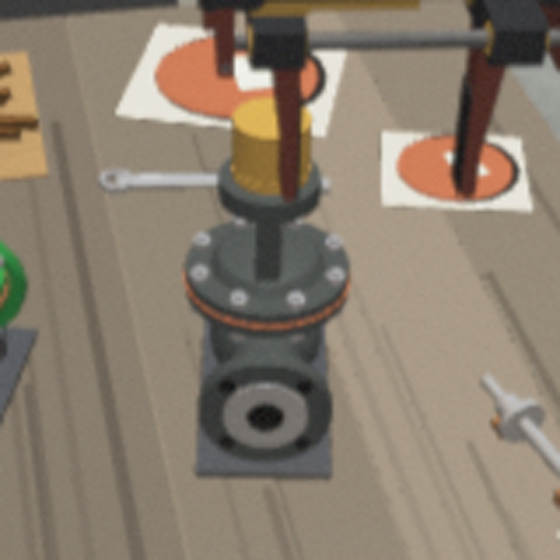

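View pics/top7c.png

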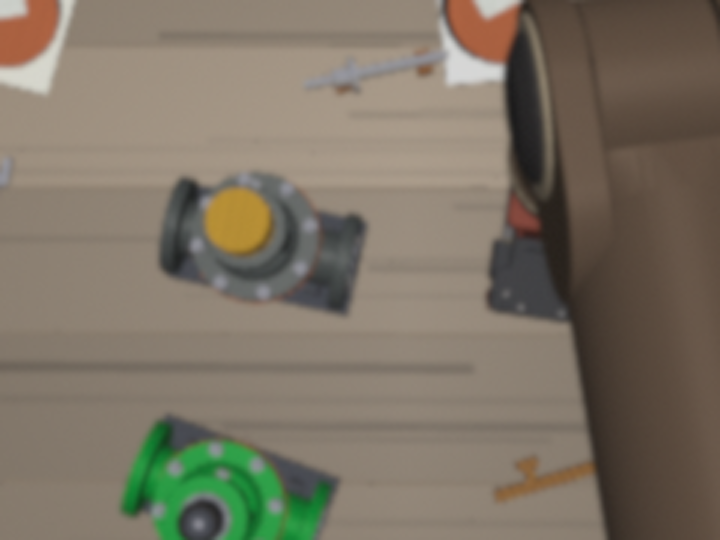

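The cap sits level on the head of the steel regulator (top view ≈(239,193)) with its rim flush on the shoulder. The gripper is clear and nothing else has moved, so I hand in.

```bash
python3 -c "
from rig import robot
print(robot.finish_job())"
```

```text
the job is handed in; nothing more can be done
None
```

The dial is set five clicks open and the brass cap is fully home on the steel regulator. I handed the job in at about 27 s.

- **Closing the dial:** I turned it clockwise until the wrist torque jumped to 0.24 N m, just past a click, against about 0.1 N m between clicks. I stopped there, well under the 0.5 N m that hurts the seat.
- **Backing off:** I turned it 75° (five clicks) anticlockwise with the same grip. The torque fell to about zero at the fifth click (tool angle 82.1° against 81.8° expected), and I let go there.
- **Capping:** I gripped the small brass cap on two crossed axes to centre it. It touched the shoulder at 0.2228 m (0.2229 m predicted for fully home) and was pressed with about 8 N. The last side and top pictures show it level and flush with the gripper clear. Where they show the other parts on the bench, those look undisturbed; the arm hid some of them.

**Checks that were weak or disagreed:**
- **Click angle:** the angle at which I first gripped the dial was about 7° off the clicks I later felt. The dial may have rolled or slipped in the fingers when the grip closed. The clicks then matched in both directions of turn, so I set the dial by those.
- **Setting not rechecked:** the dial has no marks, so I could not check it by eye after letting go. I did not grip it again to check.

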